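# Clamp a probe barrel in the V-block

## Robot

A 6-joint arm with a two-finger parallel gripper is mounted at the origin on a cart in front of the work surface, level with it; the furniture and walls round the work are solid. World frame = base frame: x ahead of the robot, y to its left, z up, the work surface at z = 0. Lengths are in m, angles in rad, forces in N, time in s.
With the tool pointing down it reaches from about 0.375 to 0.9 m from the base axis. Payload 3.1 kg.
Tool frame: the origin (TCP) lies between the finger pads; the fingertips stand 14 mm ahead of it and the grasp point (between the pads) lies 5 mm behind it (manip.finger_overhang is the distance from the TCP to the fingertips, in m); z points along the fingers, y is the line along which they close (so a half turn about z gives the same grasp; the last joint's range is limited). The gripper opens to 85 mm and grips with 20 to 120 N. Pads are 22 mm wide; open, the fingers measure 114 mm over their backs; the gripper's body (76 mm by 85 mm) begins 54 mm behind the grasp point. The pads swing forward as they close: fully open they stand 13 mm farther back than shut.
Start: joints at [-1.415, 0.527, 1.433, -0, 1.181, -0.178], TCP at [0.205, -0.59, 0.245] pointing down, gripper open.
Joint ranges: [-3.08, 3.08], [-0.75, 2.2], [0.22, 2.44], [-1.43, 4.57], [0, 2.65], [-2.85, 2.85]. Speed limits (rad/s): [2.79, 2.79, 3.14, 3.14, 3.14, 3.14].

## Interface

Orientations are given as a unit quaternion [x, y, z, w].
In Python, from plant import manip, jaws, eyes, finish_job gives the robot as it stands. Calls block until the motion is done:
- manip.move_pose(position, orientation): joint-space move of the TCP to a pose.
- manip.line_to(position, rot=None, v=0.15): straight line of the TCP; rot=None keeps the orientation; v is the mean speed in m/s.
- manip.move_joints(angles): joint-space move.
- jaws.move_gripper(opening, force=None): opening from 0.0 (shut) to 1.0 (fully open); force is the grip in N (None keeps the last); returns when the fingers have stopped.
- manip.dwell(seconds).
- manip.inverse_kinematics(position, orientation): joint angles nearest the present ones, or None.
- eyes.camera(name): name is "scene" or "top" or "wrist"; returns (picture, depth): 420x560x3 uint8, blue, green, red; 420x560 float32, m along the optical axis (not along the pixel's ray), 0 where there is no reading.
- eyes.calibration(name): a dict with "mtx" (3x3 intrinsics, pixels), "cam_to_world" (4x4, takes a point from camera to world coordinates). Camera axes: x right, y down, z forward; pixel columns grow to the right and rows downward; lengths in m; the calibration is good to about 2 mm. A picture is of the moment at which its call begins: read the wrist's pose just before it. calibration takes no time and is no camera call; for the wrist camera it gives the pose at the moment of the call.
A pose or a line that the arm cannot do raises manip.PlanningError and nothing moves.
- finish_job(): hands the job in; it is judged then, once.
Readings, each from a call of its own:
- manip.read_t(): time.
- manip.read_q(): joint angles.
- manip.read_joint_vel(): joint speeds.
- manip.read_tau(): joint torques, N m.
- manip.read_tool_pos(): TCP position.
- manip.read_tool_rot(): TCP orientation.
- manip.read_ft_force(): force on the tool from outside, world axes, zero at the start.
- manip.read_moment(): the same for the moment, N m.
- manip.read_width(): opening from 0.0 (shut) to 1.0 (fully open).
- manip.read_grasp_force(): force on a finger pad.
Only numpy, scipy, OpenCV 4.12 (cv2) and the standard library are available. Lean on these libraries where they do the work, as an engineer would, in place of code of your own. Each camera call takes 0.05 s, during which the arm holds its last target. There are 200 camera calls.

## Task

Lay the loose steel barrel in the V-block, gently home against the end stop, and let go of it. Then swing the clamp strap over and press its tip down with about 10 N, so that the strap stays gripping the barrel when you let go; do not push the barrel against the stop or press on the strap with more than about 15 N. Leave the other things on the bench where they are.

Things in the scene. Friction and masses are not known exactly. Their poses are not given: they have to be found in the camera images.
- barrel: Plain steel cylinder lying level on the bench, 25 dia x 150 long, about 0.2 kg, both ends alike. Origin at its middle, on its axis; its y axis runs along the cylinder (x and z may be turned about it). It can roll.
- v_fixture: V-block clamp fixed to the bench. Origin on the bench top, z up, groove along y above it, strap hinge on the +x side. Dark base plate 10 thick (x -35 to 61, y -75 to 91); two aluminium V-blocks, each 22 long, centred at y = -50 and +50, with 78 open between them for fingers. Flanks slope 45 degrees, the V is 41 wide at its top, 45 high; blocks 65 wide.
- groove (a point): Where the middle of a seated, fully home barrel lies: on the groove's axis, fixture x = 0, y = 0, 42 above the bench. A seated barrel is level and parallel to the fixture's y; same axes as the fixture.
- end_stop: Upright dark plate, part of the fixture, 34 wide, 8 thick, 51 high, at the +y end of the groove. Origin on the bench top, in the face that the barrel's end must touch (y = +75 of the fixture).
- strap (a joint): Hinge angle of the steel clamp strap (rad): 0 when level, its pad just touching a seated barrel; pi/2 upright; more when leaning back away from the groove. Starts at 1.9 to 2.3; limits -0.12 and 2.5. Stiff hinge: 0.45 N m to turn (6 N at strap_tip) and it stays where left, so once pressed down it keeps gripping. When closed, 10 N down on strap_tip gives about 8 N on the barrel, 15 N about 16 N.
- strap_tip (a point): The place to press: on the strap's outer face (upper when closed), 75 from the hinge axis, mid-width, 4 out from the mid plane. The strap is a flat bar 16 wide (along the fixture's y), 8 thick, ending 88 from the hinge axis; its rubber pad, 6 thick, touches the barrel 45 from the hinge axis.
- strap_hinge (a point): Middle of the strap's hinge axis, fixed on the fixture at x = 45, y = -50, 64.5 above the bench. The axis runs along the fixture's y; closed, the strap points to the fixture's -x. Two dark ears, 72 high, hold it.
- timer: small white square lab timer lying flat, 62x62x19, in front; origin under its centre. Bystander.
- petri_dish: shallow round clear dish, 59 dia x 14 high, between the two working places; origin under its centre. Bystander.
- label_roll: white roll of labels lying flat, 60 dia x 26 high, behind; origin under its centre. Bystander.
- micro_rack: small orange microtube rack, 60x90x38 high, behind; origin under its centre. Bystander.
- beaker: glass beaker, 71 dia x 93 high, at the back; origin under its centre. Bystander.
- tape_roll: roll of brown tape lying flat, 92 dia x 48 high, at the right; origin under its centre. Bystander.
- forceps: steel forceps lying flat, 10x130x11, in front; origin under its centre. Bystander.
- stapler: stapler, 34x136x42, at the right; origin under its centre. Bystander.
Things that resemble listed ones, but are neither listed nor needed, are in the scene too. Of the things that look like the barrel, the larger one is meant.

How it is judged:
By the outcome, as a careful person would: the job done as asked, in the order asked, and still so for the second after the job is handed in, with the robot touching nothing.
It also fails if it takes over 64 s, if anything falls off the work surface, if the arm or the gripper's body presses on something with over 40 N, if the wrist force passes 120 N, or if a joint passes its speed limit or range.

## Working session

There is one attempt and no reset: what is moved stays moved. The work goes in short steps, each a Python script; the robot and the scene stay as the last script left them, time stands still between calls to the robot, and variables do not carry over. Pictures are saved under pics/ and viewed, at most 10 in all, crops included, and the job is handed in when it is done.

```bash
ls; mkdir -p pics; python3 - <<'E'
from plant import manip, jaws, eyes
import cv2, numpy as np
for n in ("scene","top"):
    p,d=eyes.camera(n); c=eyes.calibration(n)
    cv2.imwrite(f"pics/{n}0.png",p); np.savez(f"{n}0.npz",p=p,d=d,K=c["mtx"],T=c["cam_to_world"])
    print(n,np.round(c["mtx"],1).tolist(),np.round(c["cam_to_world"],3).tolist())
print(manip.read_t(),manip.read_tool_rot(),manip.read_width())
E
```

```text
pics
scene [[533.5, 0.0, 267.1], [0.0, 533.5, 208.2], [0.0, 0.0, 1.0]] [[-0.417, -0.389, 0.822, -0.617], [-0.909, 0.152, -0.389, 0.441], [0.026, -0.909, -0.417, 0.672], [0.0, 0.0, 0.0, 1.0]]
top [[477.4, 0.0, 280.5], [0.0, 477.4, 212.7], [0.0, 0.0, 1.0]] [[-0.022, -0.994, 0.102, 0.446], [-1.0, 0.023, 0.01, -0.138], [-0.012, -0.102, -0.995, 1.178], [0.0, 0.0, 0.0, 1.0]]
0.1 [ 9.86022038e-01  1.66612078e-01  1.49975638e-05 -9.78092379e-04] 0.9997703616173209
```

View pics/top0.png

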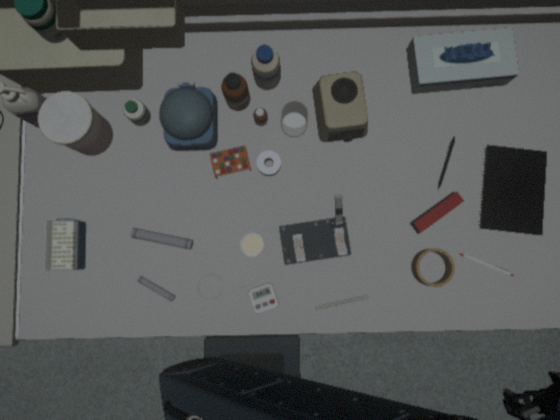

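View pics/scene0.png

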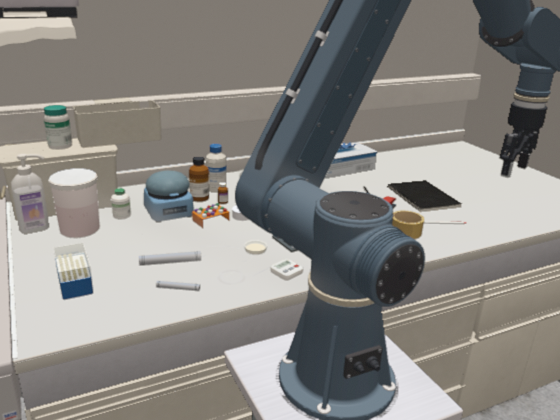

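Top view: the barrel (the larger grey cylinder) is at (162,238), with a smaller look-alike at (156,288). The fixture is at (315,240), its strap by (338,207), and the end stop should be on the left. Next I measure from the depth.

```bash
cat > h.py <<'E'
import numpy as np, cv2
def cloud(d,K,T):
    v,u=np.indices(d.shape); P=np.stack([(u-K[0,2])/K[0,0]*d,(v-K[1,2])/K[1,1]*d,d],-1)
    return P@T[:3,:3].T+T[:3,3]
E
python3 - <<'E'
from h import *
z=np.load("top0.npz"); W=cloud(z["d"],z["K"],z["T"]); H=W[...,2]
np.set_printoptions(precision=4,suppress=True,linewidth=250)
print("bench",np.median(H[170:200,150:200]),np.median(H[260:300,330:380]), np.median(H[170:190,360:400]))
r=(slice(222,256),slice(125,200)); Q=W[r].reshape(-1,3)
b=Q[(Q[:,2]>0.012)&(Q[:,2]<.04)]; rect=cv2.minAreaRect((b[:,:2]*1000).astype(np.float32)); print("barrel",len(b),rect,b[:,2].max(),np.percentile(b[:,2],90))
x=b[:,:2]-b[:,:2].mean(0); print(np.linalg.svd(x,full_matrices=False)[2][0], b.mean(0))
# fixture
r=(slice(188,270),slice(272,358)); F=W[r]; h=F[...,2]
Q=F.reshape(-1,3)
for lo,hi in ((.006,.014),(.035,.048),(.048,.06),(.06,.2)):
    m=(Q[:,2]>lo)&(Q[:,2]<hi); print(lo,m.sum(),cv2.minAreaRect((Q[m,:2]*1000).astype(np.float32)),Q[m].mean(0))
print((h[::2,::2]*1000).round().astype(int))
g=np.clip(h*2000,0,255).astype(np.uint8)
im=z["p"][188:270,272:358]; 
a=cv2.resize(cv2.convertScaleAbs(im,alpha=1.7),None,fx=4.5,fy=4.5,interpolation=2); bb=cv2.resize(cv2.applyColorMap(g,2),None,fx=4.5,fy=4.5,interpolation=0)
cv2.imwrite("pics/fix.png",np.hstack([a,bb]))
E
```

```text
bench 0.0007142142932101692 0.0006508741155735187 0.0004919368087626941
barrel 619 ((510.6030578613281, 164.61871337890625), (149.66671752929688, 24.792020797729492), 77.24369812011719) 0.029791763784705605 0.026593714463437345
[0.2183 0.9759] [0.5103 0.1632 0.0227]
0.006 1805 ((531.1338500976562, -202.326904296875), (200.02774047851562, 201.53402709960938), 82.38337707519531) [ 0.4994 -0.2033  0.0103]
0.035 350 ((493.52545166015625, -204.87945556640625), (82.74246978759766, 145.5388641357422), 7.390090465545654) [ 0.4862 -0.2158  0.0421]
0.048 49 ((495.3947448730469, -205.44874572753906), (66.03044891357422, 142.9270477294922), 5.335364818572998) [ 0.4792 -0.1528  0.0513]
0.06 248 ((560.4644775390625, -257.1621398925781), (60.127357482910156, 32.35358810424805), 9.909087181091309) [ 0.5572 -0.2583  0.1002]
[[ 1  0  0 ...  0  0  3]
 [ 2 -5  0 ...  3  4 -2]
 [ 2 -2 -1 ...  4 -2  8]
 ...
 [ 2  1  1 ... -2  1 -1]
 [ 1  0 -2 ...  3  0  0]
 [ 3 -1  1 ...  3 -1  2]]
```

View pics/fix.png

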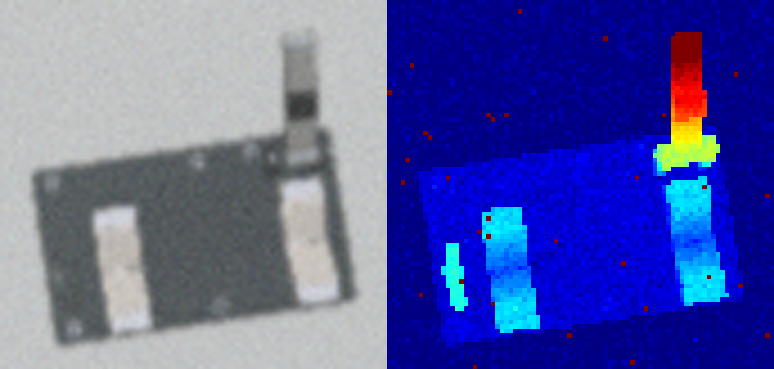

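The depth confirms the layout: fixture +y runs towards world +y with a small yaw, the stop is at the left end, and the strap leans back towards +x. I fit the fixture model to the cloud, then take a wrist view above it.

```bash
cat >> h.py <<'E'
from scipy.optimize import minimize
from scipy.spatial.transform import Rotation as Ro
np.set_printoptions(precision=4,suppress=True,linewidth=200)
def model(x,y):   # fixture heights, mm
    h=np.zeros_like(x); h[(x>-35)&(x<61)&(y>-75)&(y<91)]=10
    for c in (-50,50):
        m=(abs(y-c)<11)&(abs(x)<32.5); h[m]=45-np.maximum(0,20.5-abs(x[m]))
    h[(y>75)&(y<83)&(abs(x)<17)]=51
    return h
def fitfix(W,p0):
    Q=W.reshape(-1,3)*1000; Q=Q[np.isfinite(Q).all(1)]
    Q=Q[np.hypot(Q[:,0]-p0[0],Q[:,1]-p0[1])<140]
    def loc(p): 
        c,s=np.cos(p[2]/50),np.sin(p[2]/50); dx,dy=Q[:,0]-p[0],Q[:,1]-p[1]
        return c*dx+s*dy,-s*dx+c*dy
    def cost(p):
        x,y=loc(p); h=model(x,y); ok=~((x>26)&(y<-20)&(y>-80)) 
        return np.minimum(abs(h-Q[:,2]),15)[ok].mean()
    best=min((minimize(cost,np.array(p0)+d,method="Nelder-Mead",options=dict(initial_simplex=np.array(p0)+d+np.vstack([np.zeros(3),4*np.eye(3)]))) for d in np.array([[0,0,0],[3,-3,1],[-3,3,-1.]])),key=lambda r:r.fun)
    x,y=loc(best.x); m=(abs(y+50)<7)&(x>35)&(Q[:,2]>80)&(Q[:,2]<160)
    k=np.polyfit(Q[m,2],x[m],1) if m.sum()>20 else None  # strap line
    return best.x[0]/1e3,best.x[1]/1e3,best.x[2]/50,best.fun,k,m.sum()
def down(a,tilt=0,axis=None):  # tool y at angle a in world
    y=np.array([np.cos(a),np.sin(a),0]); z=np.array([0,0,-1.]); R=Ro.from_matrix(np.c_[np.cross(y,z),y,z])
    return (Ro.from_rotvec(tilt*np.asarray(axis))*R if tilt else R).as_quat()
E
python3 - <<'E'
from h import *
from plant import manip, jaws, eyes
z=np.load("top0.npz"); W=cloud(z["d"],z["K"],z["T"])
f=fitfix(W,[495,-205,0.14*50]); print(f)
print(manip.finger_overhang)
a=f[2]
manip.move_pose([f[0]-.03,f[1],.33],down(a))
c=eyes.calibration("wrist"); p,d=eyes.camera("wrist")
cv2.imwrite("pics/w1.png",p); np.savez("w1.npz",p=p,d=d,K=c["mtx"],T=c["cam_to_world"])
print(c["mtx"][0],c["cam_to_world"],manip.read_tool_pos(),manip.read_t())
W=cloud(d,c["mtx"],c["cam_to_world"]); W[d<=0]=np.nan
print(fitfix(W,[f[0]*1e3,f[1]*1e3,a*50]))
E
```

```text
(np.float64(0.4863986762401293), np.float64(-0.21828883460608048), np.float64(0.1270643701211413), np.float64(3.2974894555123986), array([  0.7905, -15.732 ]), np.int64(143))
0.014
[376.6865   0.     285.9997] [[ 0.9919  0.1211  0.0371  0.4466]
 [ 0.1266 -0.9487 -0.2898 -0.1445]
 [ 0.0001  0.2922 -0.9564  0.4588]
 [ 0.      0.      0.      1.    ]] [ 0.4562 -0.2194  0.3297] 1.825
(np.float64(0.4844692457037295), np.float64(-0.217177361115758), np.float64(0.12006518566093477), np.float64(8.022850037542865), array([  0.7854, -14.7586]), np.int64(834))
```

View pics/w1.png

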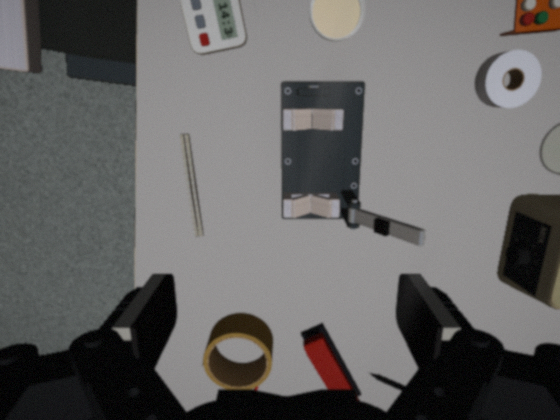

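The wrist view shows the fixture at (322,150), with the stop at its top end and the strap leaning back from (350,212) to (420,235). The finger pixels polluted that fit, so I mask them, and then take a wrist view over the barrel.

```bash
python3 - <<'E'
from h import *
from plant import manip, jaws, eyes
z=np.load("w1.npz"); W=cloud(z["d"],z["K"],z["T"]); W[(z["d"]<=0)|(W[...,2]>.17)]=np.nan
f=fitfix(W,[485,-217.5,.123*50]); print(f)
a=np.arctan2(-.2183,.9759)
manip.move_pose([.5106,.08,.25],down(a))
c=eyes.calibration("wrist"); p,d=eyes.camera("wrist")
cv2.imwrite("pics/w2.png",p); np.savez("w2.npz",p=p,d=d,K=c["mtx"],T=c["cam_to_world"])
W=cloud(d,c["mtx"],c["cam_to_world"]); Q=W[d>0]
print("bench",np.median(Q[abs(Q[:,2])<.01][:,2]))
u=np.array([.2183,.9759]); n=np.array([.9759,-.2183]); r=Q[:,:2]-[.5106,.1646]
m=(abs(r@u)<.1)&(abs(r@n)<.03)&(Q[:,2]>.014)&(Q[:,2]<.04); B=Q[m]
print(m.sum(),cv2.minAreaRect((B[:,:2]*1000).astype(np.float32)),B[:,2].max(),np.percentile(B[:,2],[50,95]))
x=B[:,:2]-B[:,:2].mean(0); print(np.linalg.svd(x,full_matrices=False)[2][0],manip.read_t(),manip.read_ft_force())
E
```

```text
(np.float64(0.4842434634485862), np.float64(-0.21710453221071935), np.float64(0.12704958743879147), np.float64(0.9098420675745142), array([  0.7868, -15.0529]), np.int64(871))
bench 0.0003138343021837908
4366 ((507.7996826171875, 162.62509155273438), (141.39395141601562, 24.471206665039062), 77.01811981201172) 0.02789409524275349 [0.0233 0.0257]
[-0.2183 -0.9759] 3.0667 [ 0.3415  0.2598 -0.2787]
```

View pics/w2.png

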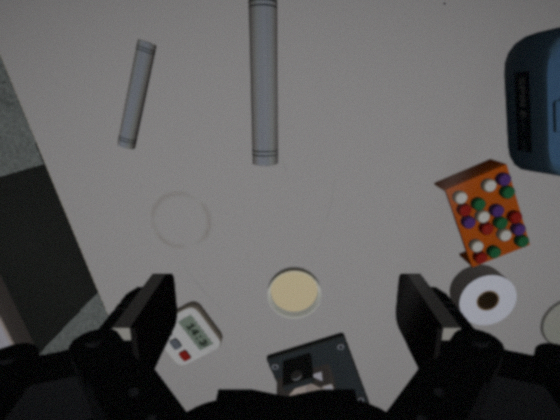

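The barrel is seen clearly at (263,80), about 24.5 wide, with its near end at (265,160). The wrist and top views agree to about 2 mm. Now I grasp and lift it.

```bash
python3 - <<'E'
from h import *
from plant import manip, jaws, eyes
u=np.array([.2183,.9759]); a=np.arctan2(-.2183,.9759); g=np.array([.5087,.166])+.008*u; q=down(a)
jaws.move_gripper(.6)
manip.move_pose([*g,.10],q); manip.line_to([*g,.0165],v=.1)
print(manip.read_tool_pos(),manip.read_ft_force())
jaws.move_gripper(0,force=30); print(manip.read_width(),manip.read_grasp_force(),manip.read_tool_pos(),manip.read_ft_force())
z=manip.read_tool_pos()[2]
manip.line_to([*g,.12],v=.12); print(z,manip.read_width(),manip.read_ft_force())
fx,fy,th=.4842,-.2171,.127
X=np.array([np.cos(th),np.sin(th)]); Y=np.array([-np.sin(th),np.cos(th)])
t=np.array([fx,fy])+(.008-.012)*Y
manip.move_pose([*t,.14],down(th))
c=eyes.calibration("wrist"); p,d=eyes.camera("wrist"); cv2.imwrite("pics/w3.png",p); np.savez("w3.npz",p=p,d=d,K=c["mtx"],T=c["cam_to_world"])
print(manip.read_t(),manip.read_tool_pos(),manip.read_ft_force(),manip.read_moment())
E
```

```text
[0.5109 0.1738 0.017 ] [-0.3531  0.5216 -0.2929]
0.2846176476481019 29.75988417863846 [0.5109 0.1739 0.0173] [-1.4984  0.5193  5.0506]
0.017288395396147023 0.2814533399429998 [ 0.034  -0.2176 -1.2411]
8.1 [ 0.4848 -0.2199  0.1397] [-0.571  -0.1583 -2.1347] [ 0.0636  0.0333 -0.0266]
```

View pics/w3.png

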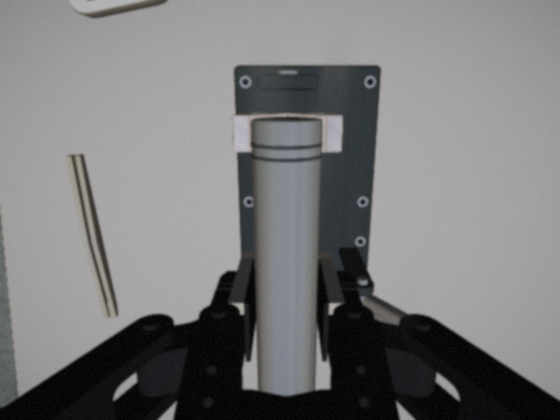

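Aligned: the V-block spans 233–343 (centre 288) and the barrel is centred at 287. I lower it, monitoring force, then nudge it to the stop.

```bash
python3 - <<'E'
from h import *
from plant import manip, jaws, eyes
fx,fy,th=.4842,-.2171,.127
X=np.array([np.cos(th),np.sin(th),0]); Y=np.array([-np.sin(th),np.cos(th),0]); F=np.array([fx,fy,0])
b=manip.read_ft_force()
y=-.004; z=.0515
manip.line_to(F+Y*y+[0,0,z],v=.08); manip.dwell(.2); b=manip.read_ft_force(); print("base",b,manip.read_tool_pos())
for i in range(14):
    f=manip.read_ft_force()-b
    if f[2]>1.5: break
    z-=.0006; manip.line_to(F+Y*y+[0,0,z],v=.03)
f=manip.read_ft_force()-b
print("touch",z,f@X,f@Y,f[2],manip.read_tool_pos())
z+=.0012; manip.line_to(F+Y*y+[0,0,z],v=.03); manip.dwell(.1); b=manip.read_ft_force()
for i in range(40):
    y+=.0005; manip.line_to(F+Y*y+[0,0,z],v=.03)
    f=manip.read_ft_force()-b
    if f@Y<-2.5: break
print("stop",i,y,f@X,f@Y,f[2],manip.read_tool_pos(),manip.read_t())
E
```

```text
base [ 1.0092 -0.5388 -2.3797] [ 0.485  -0.2212  0.052 ]
touch 0.04669999999999997 0.4345222259335189 1.4604054022857855 3.6158621821834704 [ 0.4852 -0.2212  0.047 ]
stop 24 0.008500000000000004 -3.744617396061358 -4.767783300154782 0.2518723036937256 [ 0.4835 -0.2095  0.048 ] 18.1583
```

Seated height and stop contact both match expectation (0.0467 m, y ≈ 8 mm). Now I release, retreat, and check home by gently nudging the −y end.

```bash
python3 - <<'E'
from h import *
from plant import manip, jaws, eyes
fx,fy,th=.4842,-.2171,.127
X=np.array([np.cos(th),np.sin(th),0]); Y=np.array([-np.sin(th),np.cos(th),0]); F=np.array([fx,fy,0])
y=.0082
manip.line_to(F+Y*y+[0,0,.0469],v=.03)
f=manip.read_ft_force(); print(f@X,f@Y,f[2])
jaws.move_gripper(.6)
manip.line_to(F+Y*y+[0,0,.13],v=.15)
jaws.move_gripper(0)
manip.line_to(F-Y*.10+[0,0,.13],v=.25)
c=eyes.calibration("wrist"); p,d=eyes.camera("wrist"); cv2.imwrite("pics/w4.png",p); np.savez("w4.npz",p=p,d=d,K=c["mtx"],T=c["cam_to_world"])
manip.line_to(F-Y*.10+[0,0,.052],v=.15)
manip.dwell(.1); b=manip.read_ft_force(); y=-.10
manip.line_to(F-Y*.091+[0,0,.052],v=.05); y=-.091
for i in range(20):
    f=manip.read_ft_force()-b
    if f@Y<-2.5: break
    y+=.0006; manip.line_to(F+Y*y+[0,0,.052],v=.03)
print("push",y,f@X,f@Y,f[2],manip.read_tool_pos(),manip.read_t())
manip.line_to(F+Y*(y-.012)+[0,0,.052],v=.1)
manip.line_to(F+Y*(y-.012)+[0,0,.15],v=.25)
print(manip.read_t())
E
```

```text
-0.8156246494644608 -4.019683706005414 -1.3829341595963602
push -0.08619999999999997 -1.2982525999590075 -3.7929496485358163 -0.221313100314543 [ 0.4955 -0.3037  0.0522] 23.7667
24.575
```

View pics/w4.png

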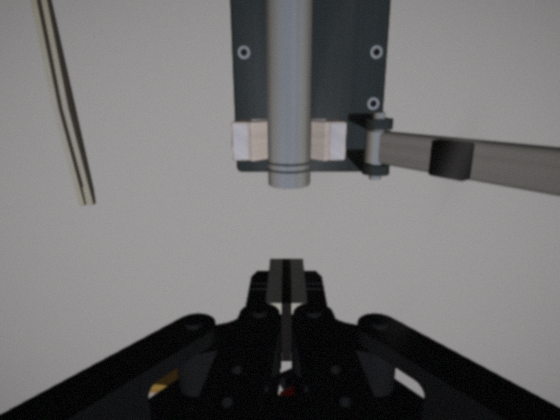

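Contact came at y = −86 mm, which is −75 less the 11 mm half pad, so the barrel is home. The picture also shows it sitting level in the V (centred at column 289). Now the strap: push from behind along the arc with the fingers closed.

```bash
cat > s.py <<'E'
from h import *
from plant import manip, jaws, eyes
fx,fy,th=.4842,-.2171,.127
X=np.array([np.cos(th),np.sin(th),0]); Y=np.array([-np.sin(th),np.cos(th),0]); Z=np.array([0,0,1.]); F=np.array([fx,fy,0])
T=np.radians(10); s,c=np.sin(T),np.cos(T); d=np.array([s,-c]); e=np.array([-c,-s])
q=down(th-np.pi/2,-T,Y)
def tcp(C): # C = contact corner (x,z) in fixture
    p=C-.014*d-.011*e; return F+X*p[0]-Y*.05+Z*p[1]
def corner(phi):
    u=np.array([-np.cos(phi),np.sin(phi)]); n=np.array([np.sin(phi),np.cos(phi)]); h=np.array([.045,.0645])
    return h+.088*u+.004*n+.013*d if phi>np.pi/2+T else h+.075*u+.004*n
E
python3 - <<'E'
from s import *
p=manip.read_tool_pos(); manip.line_to([p[0],p[1],.23],v=.25)
C0=corner(np.radians(129)); 
S=tcp(C0+[.022,0])
manip.move_pose(S+.09*Z,q); manip.line_to(S,v=.15); manip.dwell(.1); b=manip.read_ft_force()
print(manip.read_t(),manip.read_tool_pos()-S)
for k in range(130,9,-8):
    manip.line_to(tcp(corner(np.radians(k))),v=.08)
    f=manip.read_ft_force()-b; print(k,np.array([f@X,f@Y,f[2]]).round(1))
    if np.linalg.norm(f)>14: break
print(manip.read_t()); np.save("b.npy",b)
cc=eyes.calibration("wrist"); p,dd=eyes.camera("wrist"); cv2.imwrite("pics/w5.png",p)
E
```

```text
27.3667 [ 0.0009 -0.0007  0.0015]
130 [ 0.3 -0.5  0.2]
122 [1.1 0.  1.6]
114 [1.8 0.3 0.6]
106 [2.2 0.8 2. ]
98 [3.1 1.1 3.4]
90 [ 1.1 -1.4  1. ]
82 [ 0.6 -0.5  0.6]
74 [ 1.9 -0.4 -0.8]
66 [ 1.   0.  -1.2]
58 [ 3.2  0.6 -0.8]
50 [ 2.3 -0.2  0.1]
42 [0.9 0.4 0.6]
34 [ 0.5 -0.3  0.5]
26 [ 0.2 -0.8 -0.3]
18 [ 0.9 -0.2 -0. ]
10 [-0.2 -0.4  0.8]
32.1417
```

View pics/w5.png

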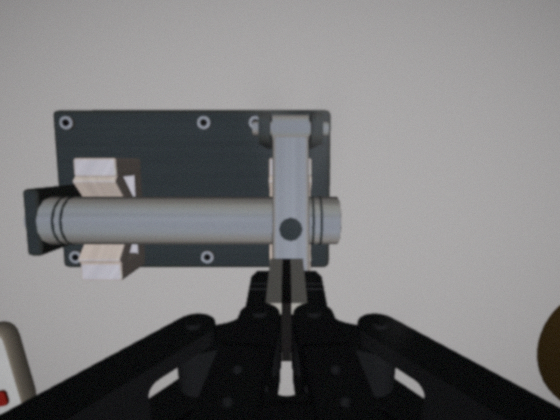

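The strap is over the barrel, with the fingers on its end around (287,265); the barrel still touches the stop at (45,220). Now the final press in fine steps.

```bash
python3 - <<'E'
from s import *
b=np.load("b.npy"); L=[]
C=corner(np.radians(10)); tgt=corner(0.)
for k in (8,6,4,2.5):
    C=corner(np.radians(k)); manip.line_to(tcp(C),v=.04); L.append(round(manip.read_ft_force()[2]-b[2],1))
    if L[-1]>9: break
for i in range(70):
    if L[-1]>=9.6 or manip.read_t()>55: break
    C=C-[0,.0004 if L[-1]<6 else .00015]; manip.line_to(tcp(C),v=.02); L.append(round(manip.read_ft_force()[2]-b[2],1))
manip.dwell(.3); f=manip.read_ft_force()-b
print(L,C*1e3,f@X,f@Y,f[2],manip.read_tool_pos()-tcp(C),manip.read_t())
E
```

```text
[np.float64(2.2), np.float64(3.1), np.float64(3.3), np.float64(3.3), np.float64(5.8), np.float64(4.9), np.float64(4.8), np.float64(5.2), np.float64(4.3), np.float64(6.1), np.float64(5.3), np.float64(5.9), np.float64(5.0), np.float64(5.4), np.float64(5.2), np.float64(7.8), np.float64(8.1), np.float64(8.3), np.float64(9.6)] [-29.7541  66.7676] -4.3959008902521735 2.085717178909799 10.672851827348714 [-0.0005  0.0002  0.0006] 37.2417
```

It is pressed at 10.7 N. I retreat straight up and check.

```bash
python3 - <<'E'
from s import *
p=manip.read_tool_pos(); manip.line_to(p+.004*Z,v=.03); manip.line_to(p+.17*Z,v=.2)
manip.dwell(.1)
c=eyes.calibration("wrist"); p,dd=eyes.camera("wrist"); cv2.imwrite("pics/w6.png",p)
W=cloud(dd,c["mtx"],c["cam_to_world"]); r=W-F; x,y,h=r@X*1e3,r@Y*1e3,W[...,2]*1e3
m=(abs(y+50)<6)&(x<30)&(x>-40)&(h>58)&(h<90); print("strap z vs x",np.polyfit(x[m],h[m],1),m.sum())
m=(abs(x)<9)&(h>47)&(h<58)&(abs(y)<95)&(abs(y+50)>12); print("barrel y range",np.percentile(y[m],[.5,99.5]),"top",np.percentile(h[m&(abs(y)<30)],90))
m=m&(abs(y)<35); print("axis slope, x mean",np.polyfit(y[m],h[m],1),x[m].mean(),manip.read_t())
E
```

```text
strap z vs x [ 0.0092 68.7911] 1131
barrel y range [-74.5211  81.7555] top 54.96421087466913
axis slope, x mean [-0.0011 53.3924] 0.19997984574914313 38.675
```

View pics/w6.png

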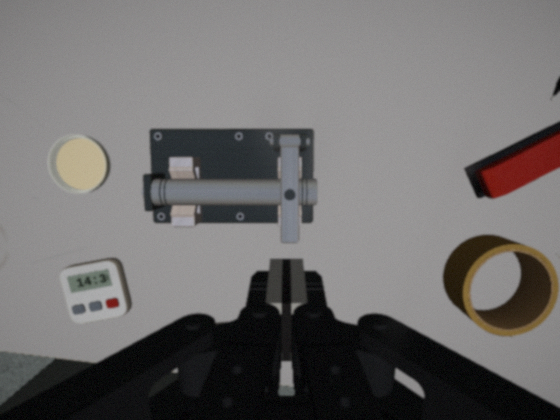

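The strap is level across the barrel at (290,195), the barrel is against the stop at (150,192), its −y end is at −74.5 mm, and the robot is clear. I hand the job in.

```bash
python3 -c "
from plant import finish_job
print(finish_job())"
```

```text
the job is handed in; nothing more can be done
None
```

The barrel is in the V-block against the end stop and released; the strap was then pressed down with about 10.7 N, stayed level on the barrel after I let go, and the job was handed in about 39 s in.

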